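# Swap a charged pack from the charger into the handpiece power unit

### The arm

A 6-joint arm with a two-finger parallel gripper is mounted at the origin on the work surface. World frame = base frame: x ahead of the robot, y to its left, z up, the work surface at z = 0. Lengths are in m, angles in degrees, forces in N, time in s.
With the tool pointing down it reaches from about 0.3 to 0.775 m from the base axis. Payload 14.6 kg.
Tool frame: the origin (TCP) lies midway between the tips of the shut fingers; the grasp point (between the pads) lies 19 mm behind it; z points along the fingers, y is the direction in which the jaws open and shut (so a half turn about z gives the same grasp; the last joint's range is limited). The gripper opens to 85 mm and grips with 20 to 120 N. Pads are 22 mm wide; open, the fingers measure 114 mm over their backs; the gripper's body (76 mm by 85 mm) begins 54 mm behind the grasp point. The pads swing forward as they close: fully open they stand 13 mm farther back than shut.
Start: joints at [-80.764, 17.183, 87.147, -0, 75.671, -3.816], TCP at [0.124, -0.536, 0.231] pointing down, gripper open.
Joint ranges: [-173.82, 173.82], [-45.26, 126.66], [13.44, 144.39], [-59.66, 239.66], [0, 175.72], [-146.38, 146.38]. Speed limits (degrees/s): [127.2, 127.2, 147.25, 180, 180, 180].

### API

Orientations are given as [roll, pitch, yaw] about the fixed x, y, z axes, in that order (R = Rz(yaw) Ry(pitch) Rx(roll)).
In Python, from station import bot, viewer gives the robot as it stands. The module is installed in compiled form; this text tells all that it offers.
- The arm moves only by the shell command python3 -m pendant 'ROWS' [OPENING] [FORCE]. ROWS is text: rows parted by semicolons, each of 4 numbers parted by spaces: the shift along the world's x, y, z in mm, then the turn about the world's z in rad. A call has 1 to 12 rows; each row shifts and turns the pose as measured when the row begins; what a row does not reach is not made up. A row lasts 1/8 s, in which the tool goes at most 62.5 mm and 10.7 degrees, less where a joint would pass 70% of its speed; a pose out of reach is approached as far as the arm can. A call with a gripper value outside its range is refused whole. OPENING is the finger opening in mm, from 0 to 85.4, set as the call begins (- or left out, the last holds). The fingers move at their own pace and stop on an object; FORCE is the grip in N (left out, the last holds). Time passes only in rows, so rows that do not move let the fingers close. It gives the time, the measured TCP pose, the force and the opening at its end, in the units of the state.
- bot.state(): the state, without advancing time (a new reading comes with each control period).
- viewer.camera(name): name is "scene" or "top" or "wrist"; returns a dict with "img" (400x640x3 uint8, red, green, blue), "fx", "fy", "cx", "cy" (pixels), "dist" ([k1, k2, p1, p2, k3] as OpenCV has them; the pictures are not rectified), "world_from_camera" (4x4, takes a point from camera to world coordinates). Camera axes: x right, y down, z forward; pixel columns grow to the right and rows downward; lengths in m; the calibration is good to about 2 mm. A picture is of the moment at which its call begins. There is no depth.
- bot.hand_in(): hands the job in, once; it reports no verdict.
Trained networks look in a picture, given as the dict that the camera call returned (one of the last four; its "shot" number tells which), for a name from the list of things; names that differ only in an ending like _2 or _b are one class to them, and where a whole thing is asked for, a point or a joint stands for the part that bears it (a point fixed in the world has none). Each returns a list of dicts, best first, with "conf" (0 to 1); they miss things now and then, are a little off and sometimes report something else, mostly with a low value. They report only what shows in the picture. A call takes as long as a camera call. They do not tell look-alikes from the thing itself.
- viewer.look_for(target, picture): "uv" ([column, row] in pixels, amid what is visible of it).
The state is a dict: "time": time; "joints": joint angles; "joint_vel": joint speeds; "tau": joint torques, N m; "position": TCP position; "eef_rot": TCP orientation; "wrist_force": force on the tool from outside, world axes, zero at the start; "ft_torque": the same for the moment, N m; "width": opening from 0.0 (shut) to 1.0 (fully open).
Only numpy, scipy, OpenCV 4.12 (cv2) and the standard library are available. Lean on these libraries where they do the work, as an engineer would, in place of code of your own. Each camera call takes 0.05 s, during which the arm holds its last target.

### The job

Put the charged orange battery pack from the black charger into the white power unit: press the pack down to release its push-push catch so that it pops up, lift it out, set it upright in the unit's slot and press it down until the catch there clicks and holds it, then let go. Feel for the stop of each catch and never load a pack or its bay with more than 25 N; leave everything else on the bench where it is.

Things in the scene. Friction and masses are not known exactly. Their poses are not given: they have to be found in the camera images.
- charger: battery charger, fixed: black block 105 x 70 mm, 85 mm high, green rim line and lamps, an upright slot in its flat top. Origin: on the bench straight under the slot's centre; x runs from the slot to the plain rear half (block from x -30 to +75 mm), y across, z up. The slot is 42.4 (x) x 28.4 (y) mm, with a 3 mm chamfer at its mouth: 1.2 mm to spare on each side of the pack.
- unit: power unit of the bench handpiece, fixed to the bench: white block with a blue rim line, a black dial and a small screen on its rear half. Same block, same slot and same frame as the charger: 105 x 70 x 85 mm, origin on the bench straight under the slot centre, slot 42.4 (x) x 28.4 (y) mm with a 3 mm chamfer, mouth 85 mm above the bench.
- pack_center (a point): centre of the charged battery pack: orange block 40 (x) x 26 (y) x 76 mm (z), about 200 g, with a black band and a white patch on top; upright with z up, alike either way round. Its top is 38 mm above this point. It starts latched down in the charger's slot with only 8 mm standing out. It merely stands on the carriage and lifts out freely once popped up.
- pack_foot (a point): centre of the underside of the orange pack, 38 mm below its centre
- charger_carriage (a joint): how far the sprung carriage at the bottom of the charger's slot is down, m: 0 = up (the pack then stands 34 mm out), about 0.026 = latched (start). Push-push catch: press the pack 5 to 6 mm deeper to a firm stop and let go, and the carriage rises to 0, lifting the pack. Pressing takes 4 to 10 N; the stop is hard: beyond it the force climbs by tens of N per mm.
- unit_carriage (a joint): the same for the power unit: 0 = up (start; the pack set in stands 34 mm out). Its catch depth differs from unit to unit: it latches about 0.015 to 0.025 down, and only after being pressed to the firm stop 5 mm beyond and let go. Pressing takes 3 to 10 N, the stop is hard. Let go short of the stop it comes up again; pressed to the stop again after latching, it ejects.
- unit_seat (a point): centre of the top of the carriage on which the pack stands in the power unit's slot; 43 mm above the bench when up
- flat_pack: bystander: grey spare battery pack with a black band, lying on its 76 x 40 mm side, 26 mm high, flat and not to be used; origin at the centre of its underside
- flux_bottle: bystander: white plastic bottle with blue cap, 56 mm across, 110 mm high; origin at the centre of its underside
- parts_jar: bystander: glass jar with steel lid, 72 mm across, 110 mm high; origin at the centre of its underside
- salve_tin: bystander: round brass tin, 68 mm across, 34 mm high; origin at the centre of its underside
- bench_block: bystander: bare steel block 70 x 70 x 20 mm; origin at the centre of its underside
- riveting_hammer: bystander: hammer lying flat, handle along its x axis; origin at the centre of its underside
- sanding_block: bystander: cork block 100 x 50 x 28 mm; origin at the centre of its underside
- pack: the orange pack as a body; origin at the centre of its underside
Not all that is in view belongs to the job. Leave any pink look-alike of the unit alone.

How it is judged (in metres and radians):
On the way, in this order (a step that is already met when the one before it is completed fails the run):
1. the pack has been pressed and has popped up in the charger's slot (value of joint charger_carriage below 0.005 m and horizontal distance between pack_foot and charger below 0.005 m and angle between pack_center's own z axis and vertical below 0.08 rad and z of pack_foot in the frame of charger below 0.06 m), for 0.2 s.
2. the pack stands upright in the power unit's slot (horizontal distance between pack_foot and unit below 0.005 m and angle between pack_center's own z axis and vertical below 0.08 rad and z of pack_foot in the frame of unit below 0.06 m), for 0.2 s.
At the end, for the whole second after the job is handed in: The pack stands upright (within 0.08 rad) in the unit's slot, centred within 5 mm and standing on the carriage (within 5 mm), the carriage stays latched more than 12 mm down, and the pack is released and at rest (under 20 mm/s) (horizontal distance between pack_center and unit below 0.005 m and angle between pack_center's own z axis and vertical below 0.08 rad and value of joint unit_carriage above 0.012 m and distance between pack_foot and unit_seat below 0.005 m and linear speed of pack below 0.02 m/s); the robot touches nothing.
It fails at once if a pack and a bay are pressed together with more than 25 N (contact force between pack and charger above 25 N or contact force between pack and unit above 25 N).
It fails at once if a bystander is moved by more than 30 mm (distance of any of flat_pack, flux_bottle, parts_jar, salve_tin, bench_block, riveting_hammer, sanding_block from where it was at the start of the episode above 0.03 m).
It also fails if it takes over 72 s, if anything falls off the work surface, if the arm or the gripper's body presses on something with over 40 N, if the wrist force passes 120 N, or if a joint passes its speed limit or range.

## Working session

There is one attempt and no reset: what is moved stays moved. The work goes in short steps, Python scripts to look and compute and a shell command to move; the robot and the scene stay as the last step left them, time stands still between calls to the robot, and variables do not carry over. Pictures are saved under pics/ and viewed, and the job is handed in when it is done.

```bash
mkdir -p pics; cat > h.py <<'E'
import numpy as np, cv2
from station import bot, viewer
def snap(n,fn=None):
    p=viewer.camera(n)
    if fn: cv2.imwrite('pics/'+fn+'.png',p['img'][:,:,::-1])
    return p
def K(p): return np.array([[p['fx'],0,p['cx']],[0,p['fy'],p['cy']],[0,0,1.]])
def ray(p,uv,z):
    n=cv2.undistortPoints(np.array([[uv]],float),K(p),np.array(p['dist'],float))[0,0]
    T=np.array(p['world_from_camera']);d=T[:3,:3]@np.array([n[0],n[1],1]);o=T[:3,3]
    return o+d*(z-o[2])/d[2]
def proj(p,X):
    T=np.linalg.inv(np.array(p['world_from_camera']))
    return cv2.projectPoints(np.atleast_2d(np.array(X,float)),cv2.Rodrigues(T[:3,:3])[0],T[:3,3],K(p),np.array(p['dist'],float))[0][:,0]
E
python3 - <<'E'
from h import *
print(bot.state())
for n in ('scene','top','wrist'):
    p=snap(n,n+'0')
    print(n,np.round(p['world_from_camera'],3).tolist(),p['fx'])
    for t in ('charger','unit','pack'):
        print(t,[(np.round(d['uv']).tolist(),round(d['conf'],2)) for d in viewer.look_for(t,p)])
E
```

```text
{'time': 0.0, 'joints': array([-8.07639697e+01,  1.72163530e+01,  8.71809574e+01,  1.46307871e-03,
        7.56714418e+01, -3.81574819e+00]), 'joint_vel': array([-0.06100901,  0.0313951 , -0.10613429,  0.08835425,  0.02813085,
       -0.18543969]), 'tau': array([ 2.06249974e-04, -5.43504810e+01, -3.61794591e+01,  1.13876865e-05,
        4.03804166e-03, -1.96889306e-05]), 'position': array([ 0.12417286, -0.53555105,  0.23070953]), 'eef_rot': array([-1.79931495e+02, -5.98931476e-03,  1.30514120e+01]), 'wrist_force': array([ 0.21572683, -0.11164706, -0.10685847]), 'ft_torque': array([-0.04872612,  0.01042305, -0.03186637]), 'width': 1.0041607226930072}
scene [[-0.824, 0.453, -0.341, 1.061], [0.567, 0.644, -0.513, 0.743], [-0.013, -0.616, -0.788, 1.203], [0.0, 0.0, 0.0, 1.0]] 503.77218832891674
charger [([311.0, 163.0], 0.92), ([304.0, 115.0], 0.59)]
unit [([399.0, 214.0], 0.77), ([359.0, 250.0], 0.71), ([389.0, 296.0], 0.57)]
pack [([317.0, 151.0], 0.66), ([311.0, 162.0], 0.35)]
top [[-0.002, -0.995, 0.103, 0.453], [-1.0, 0.0, -0.012, -0.018], [0.012, -0.103, -0.995, 1.078], [0.0, 0.0, 0.0, 1.0]] 392.5656644635057
charger [([369.0, 212.0], 0.96), ([313.0, 250.0], 0.75)]
unit [([240.0, 247.0], 0.96), ([175.0, 183.0], 0.89), ([233.0, 189.0], 0.66)]
pack [([362.0, 226.0], 0.49)]
wrist [[0.226, -0.921, -0.317, 0.206], [-0.974, -0.214, -0.073, -0.516], [-0.001, 0.325, -0.946, 0.374], [0.0, 0.0, 0.0, 1.0]] 329.57081733661596
charger []
unit []
pack []
```

View pics/scene0.png

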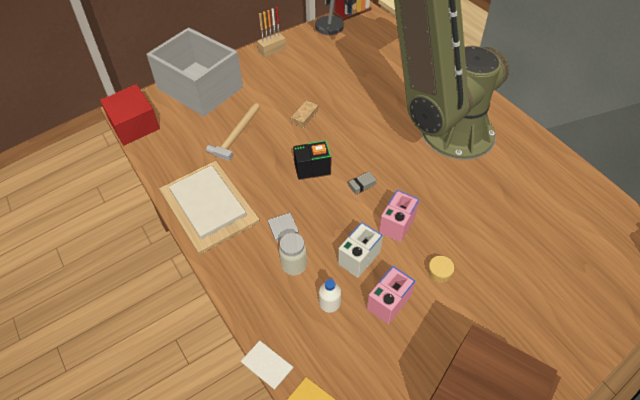

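View pics/top0.png

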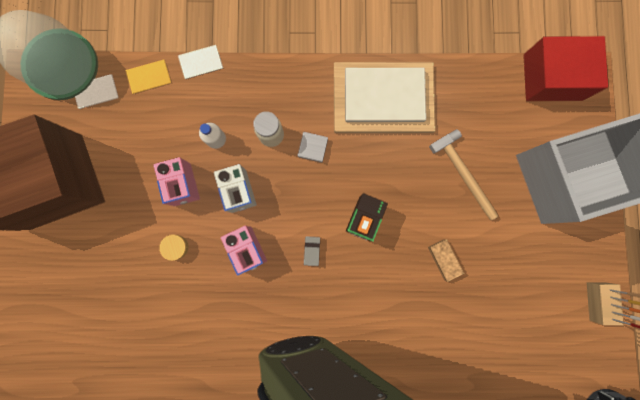

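```bash
python3 - <<'E'
import cv2
a=cv2.imread('pics/top0.png')
cv2.imwrite('pics/top0c.png',cv2.resize(a[150:300,130:430],None,fx=2.6,fy=2.6,interpolation=cv2.INTER_CUBIC))
E
```

```text
(no output)
```

View pics/top0c.png

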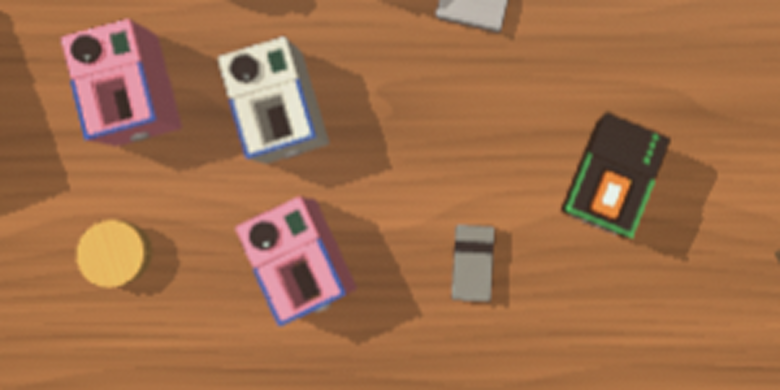

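Candidates: for the unit, white (233,189) against pink look-alikes (173,181) and (241,250). For the pack, orange in the charger (365,225) against the grey flat pack (312,250). I choose the white unit and the orange pack; the crop confirms both. Next come coarse positions.

```bash
python3 - <<'E'
from h import *
p=snap('top')
f=lambda c,z:np.round(ray(p,(c[0]/2.6+130-.3,c[1]/2.6+150-.3),z)*1000,1)
print('packtop',f((612,194),.093))
for c in [(605,113),(668,137),(632,237),(563,210)]: print('ch',f(c,.085))
for c in [(219,57),(284,39),(313,135),(248,160)]: print('un',f(c,.085))
print('unitslot',f((274,118),.085))
E
```

```text
packtop [ 480.6 -134.9   93. ]
ch [ 559.9 -130.    85. ]
ch [ 536.3 -191.4   85. ]
ch [ 439.3 -154.7   85. ]
ch [465.4 -88.1  85. ]
un [615.2 247.8  85. ]
un [633.2 184.9  85. ]
un [538.5 154.9  85. ]
un [514.2 217.2  85. ]
unitslot [555.2 193.   85. ]
```

```bash
python3 -m pendant '36 40 0 -0.062;36 40 0 -0.062;36 40 0 -0.062;36 40 0 -0.062;36 40 0 -0.062;36 40 0 -0.062;36 40 0 -0.062;36 40 0 -0.062;34 40 0 -0.062;32 40 0 -0.062;0 0 0 0' 85
python3 - <<'E'
from h import *
p=snap('wrist','w1')
print(np.round(p['world_from_camera'],3).tolist())
E
```

```text
time: 2.02
position: [0.4868, -0.1212, 0.232]
eef_rot: [179.9, -0.2, -23.8]
wrist_force: [-0.4, -1.0, -0.1]
width: 1.0
[[-0.403, -0.866, -0.295, 0.564], [-0.915, 0.382, 0.129, -0.154], [0.001, 0.322, -0.947, 0.375], [0.0, 0.0, 0.0, 1.0]]
```

View pics/w1.png

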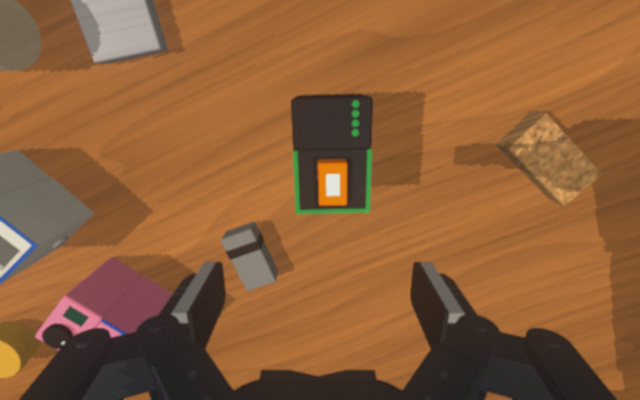

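The close view shows the orange pack in the charger at (333,183), with a green rim. I'll measure it.

```bash
python3 - <<'E'
from h import *
p=snap('wrist')
im=p['img'][:,:,::-1].copy()
hsv=cv2.cvtColor(im,cv2.COLOR_BGR2HSV)
r=im[120:240,270:400]
cv2.imwrite('pics/w1c.png',cv2.resize(r,None,fx=5,fy=5,interpolation=cv2.INTER_CUBIC))
m=np.zeros(im.shape[:2],np.uint8); h=hsv[150:215,310:360]
mm=((h[...,0]<22)&(h[...,1]>150)&(h[...,2]>120)).astype(np.uint8)
m[150:215,310:360]=mm
c=max(cv2.findContours(m,0,1)[0],key=cv2.contourArea)
b=cv2.boxPoints(cv2.minAreaRect(c)); print(b)
W=np.array([ray(p,q,.093) for q in b])[:,:2]*1000; print(W.round(1),W.mean(0),[np.degrees(np.arctan2(*(W[i]-W[i-1])[::-1])).round(1) for i in range(4)])
m=cv2.inRange(hsv,(45,120,60),(80,255,255)); ys,xs=np.nonzero(m[140:225,285:380]);xs+=285;ys+=140
# side lines
for n,s in (('L',xs<302),('R',xs>364)):
    k=s&(ys<205)
    f=np.polyfit(ys[k],xs[k],1); a=ray(p,(np.polyval(f,155),155),.085);d=ray(p,(np.polyval(f,205),205),.085)
    print(n,a[:2]*1e3,d[:2]*1e3,np.degrees(np.arctan2(*(a-d)[1::-1])))
k=(xs>302)&(xs<364)&(ys>205);f=np.polyfit(xs[k],ys[k],1)
print('front',[ray(p,(x,np.polyval(f,x)),.085)[:2]*1e3 for x in(298,333,368)])
E
```

```text
[[315.99997 158.99998]
 [344.99997 158.99998]
 [344.99997 204.99998]
 [315.99997 204.99998]]
[[ 507.2 -129.9]
 [ 497.  -153. ]
 [ 457.5 -136.8]
 [ 468.2 -112.6]] [ 482.49922663 -133.08398616] [np.float64(-23.9), np.float64(-113.8), np.float64(157.8), np.float64(66.2)]
L [ 517.07125261 -112.22570471] [473.16074378 -94.0793839 ] -22.45319866573975
R [ 490.48181838 -172.54419982] [ 446.58762666 -154.34035682] -22.524811684235644
front [array([466.99496848, -93.48947268]), array([ 454.22965052, -123.96108355]), array([ 441.48164975, -154.39719825])]
```

View pics/w1c.png

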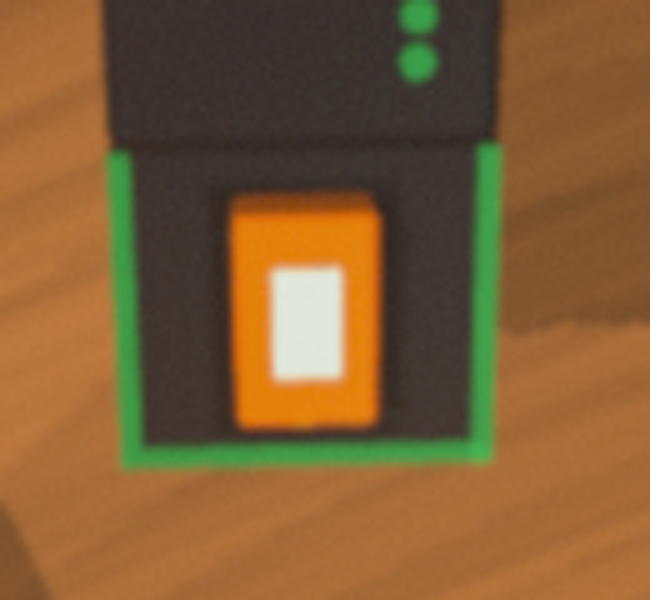

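```bash
python3 -m pendant '-5 -12 -30 0.02;0 0 -30 0;0 0 -20 0;0 0 -20 0;0 0 0 0' 0 40
```

```text
time: 2.75
position: [0.4773, -0.1412, 0.1305]
eef_rot: [179.9, -0.3, -23.0]
wrist_force: [0.4, -0.9, 0.4]
width: -0.002
```

```bash
python3 -m pendant '4 7.5 -15 0.01;0 0 -8 0;0 0 0 0;0 0 0 0'
```

```text
time: 3.25
position: [0.4819, -0.1343, 0.108]
eef_rot: [179.9, -0.5, -22.4]
wrist_force: [0.3, -0.1, 0.7]
width: -0.001
```

```bash
python3 - <<'E'
from h import *
print(bot.state()['position'],bot.state()['wrist_force'])
p=snap('wrist','w2')
E
```

```text
[ 0.48190371 -0.13429562  0.10795679] [ 0.25852299 -0.12763448  0.70684887]
```

View pics/w2.png

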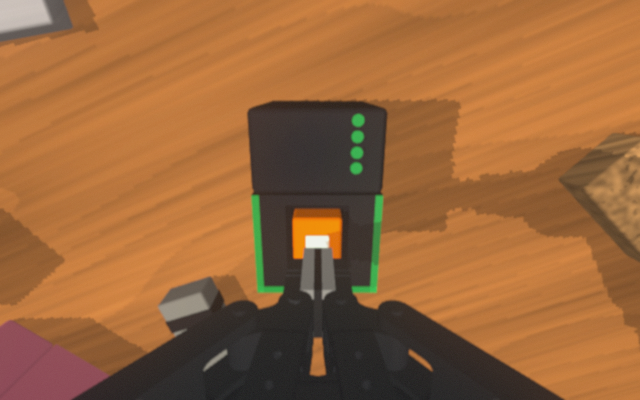

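The shut fingertips sit over the white patch (317,245), centred laterally. I'll descend to contact.

```bash
python3 -m pendant '0 0 -8 0;0 0 -4 0;0 0 -2 0;0 0 0 0'; python3 -m pendant '0 0 -1.5 0;0 0 -1.5 0;0 0 0 0';
```

```text
time: 3.8
position: [0.4821, -0.1344, 0.0936]
eef_rot: [179.9, -0.5, -22.4]
wrist_force: [-0.1, -0.1, 3.2]
width: -0.001
time: 4.18
position: [0.483, -0.1347, 0.0923]
eef_rot: [179.9, -0.7, -22.4]
wrist_force: [-1.6, 0.8, 7.1]
width: -0.001
```

```bash
python3 -m pendant '0 0 -1.5 0;0 0 -1 0'; python3 -m pendant '0 0 -1 0;0 0 -1 0'
```

```text
time: 4.42
position: [0.4831, -0.1347, 0.0911]
eef_rot: [179.9, -0.7, -22.4]
wrist_force: [-5.0, 2.0, 10.0]
width: -0.003
time: 4.68
position: [0.4832, -0.1346, 0.0903]
eef_rot: [179.9, -0.7, -22.4]
wrist_force: [-6.1, 1.7, 11.4]
width: -0.001
```

```bash
python3 -m pendant '-0.6 0.2 -1 0;-0.3 0 -1 0'; python3 -m pendant '0 0 -1 0;0 0 -1 0'
```

```text
time: 4.92
position: [0.4828, -0.1346, 0.0898]
eef_rot: [179.9, -0.9, -22.4]
wrist_force: [-2.6, 1.3, 8.4]
width: -0.003
time: 5.18
position: [0.4831, -0.1347, 0.0892]
eef_rot: [179.9, -0.9, -22.4]
wrist_force: [-5.8, 2.5, 10.7]
width: 0.002
```

```bash
python3 -m pendant '-0.7 0.3 -1.3 0;-0.5 0.2 -1.3 0'; python3 -m pendant '-0.5 0.2 -1.3 0;-0.5 0.2 -1.3 0'
```

```text
time: 5.42
position: [0.4826, -0.1344, 0.0881]
eef_rot: [179.9, -1.1, -22.4]
wrist_force: [-2.9, 0.8, 8.9]
width: -0.0
time: 5.68
position: [0.4823, -0.1343, 0.0871]
eef_rot: [179.9, -1.2, -22.4]
wrist_force: [-1.4, 0.9, 10.8]
width: 0.005
```

```bash
python3 -m pendant '-0.4 0.2 -1.2 0'; python3 -m pendant '-0.4 0.1 -1.2 0';python3 -m pendant '-0.3 0.1 -1 0'
```

```text
time: 5.8
position: [0.4824, -0.1343, 0.0869]
eef_rot: [179.9, -1.3, -22.4]
wrist_force: [-4.1, 0.9, 12.2]
width: 0.0
time: 5.92
position: [0.4826, -0.1344, 0.0868]
eef_rot: [179.9, -1.4, -22.4]
wrist_force: [-3.4, 0.4, 14.5]
width: -0.001
time: 6.05
position: [0.4828, -0.1345, 0.0869]
eef_rot: [179.9, -1.5, -22.4]
wrist_force: [-2.7, 1.4, 13.5]
width: 0.001
```

Travel has stalled at 86.8 mm, about 6 mm down, with the force up at 14 N, which is the stop. I'll let go.

```bash
python3 -m pendant '-0.5 0 4 0;0 0 10 0;0 0 12 0;0 0 15 0;0 0 20 0;0 0 20 0;0 0 0 0'; python3 - <<'E'
from h import *
p=snap('wrist','w3');snap('scene','s3')
E
```

```text
time: 6.92
position: [0.4828, -0.1347, 0.1744]
eef_rot: [179.9, -1.7, -22.4]
wrist_force: [0.7, -0.4, -0.3]
width: -0.002
```

View pics/w3.png

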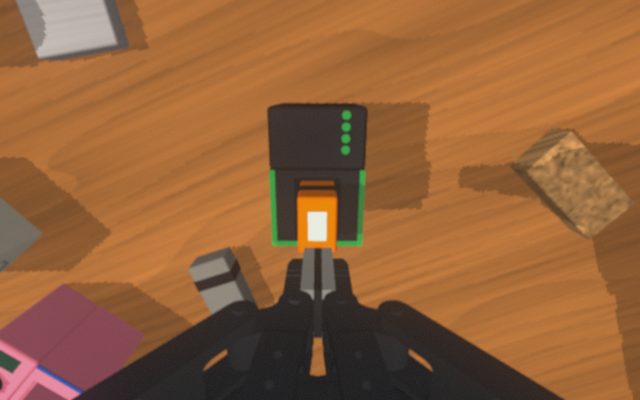

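The pack has popped up (white patch at (317,226), with its band and sides now showing). I'll open and go down around it; jaws along y at yaw -22.4.

```bash
python3 - <<'E'
from h import *
p=snap('wrist');im=p['img'].astype(int)
m=((im.min(2)>200)).astype(np.uint8);m[:190]=0;m[250:]=0;m[:,:290]=0;m[:,345:]=0
ys,xs=np.nonzero(m);print(xs.min(),xs.max(),ys.min(),ys.max())
print(ray(p,(xs.mean(),(ys.min()+ys.max())/2),.119)*1e3)
E
python3 -m pendant '-0.8 1 0 0;0 0 0 0;0 0 -15 0;0 0 -20 0;0 0 -15 0;0 0 0 0' 70 30
```

```text
308 325 213 239
[ 480.65456398 -132.57276815  119.        ]
time: 7.82
position: [0.4797, -0.1328, 0.1162]
eef_rot: [179.9, -1.2, -22.4]
wrist_force: [-1.3, -0.3, 0.5]
width: 0.819
```

```bash
python3 -m pendant '0.5 0 -10 0;0.3 0 -8 0;0 0 -4 0;0 0 0 0'; python3 - <<'E'
from h import *
p=snap('wrist','w4')
E
```

```text
time: 8.32
position: [0.481, -0.133, 0.0934]
eef_rot: [179.9, -1.3, -22.4]
wrist_force: [-0.2, -0.6, 0.9]
width: 0.822
```

View pics/w4.png

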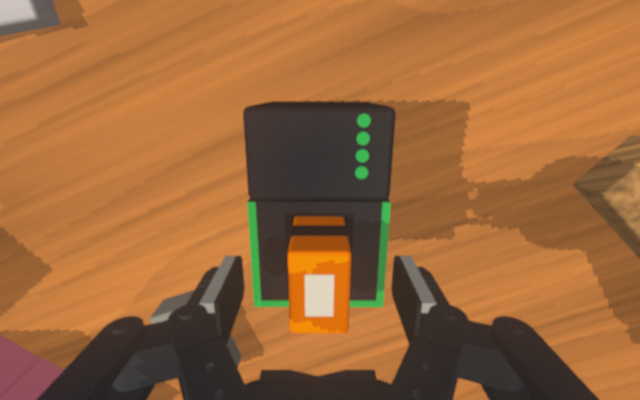

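The pack (319,296) sits midway between the fingers (241 and 393). I'll close.

```bash
python3 -m pendant '0 0 0 0;0 0 0 0;0 0 0 0;0 0 0 0;0 0 0 0;0 0 0 0' 0 35;  python3 -m pendant '0 0 2 0;0 0 6 0;0 0 10 0;0 0 15 0;0 0 20 0;0 0 20 0;0 0 0 0'
```

```text
time: 9.12
position: [0.4814, -0.1331, 0.0943]
eef_rot: [179.9, -1.4, -22.4]
wrist_force: [-0.3, 0.7, -0.3]
width: 0.298
time: 10.0
position: [0.4815, -0.1331, 0.1734]
eef_rot: [179.9, -1.5, -22.4]
wrist_force: [0.7, 0.0, -1.3]
width: 0.299
```

```bash
python3 -m pendant '0 10 20 0.04;0 25 10 0.07;0 35 5 0.08;0 40 0 0.08;0 40 0 0.08;0 40 0 0.08;0 40 0 0.08;0 35 0 0.08;0 20 0 0.06;0 5 0 0.04;0 0 0 0;0 0 0 0'
python3 - <<'E'
from h import *
p=snap('wrist','w5');print(np.round(p['world_from_camera'],3).tolist())
E
```

```text
time: 11.5
position: [0.478, 0.1645, 0.2046]
eef_rot: [179.9, -1.1, 18.3]
wrist_force: [-0.1, -0.3, -0.8]
width: 0.292
[[0.314, -0.904, -0.291, 0.555], [-0.949, -0.299, -0.098, 0.191], [0.001, 0.307, -0.952, 0.349], [0.0, 0.0, 0.0, 1.0]]
```

View pics/w5.png

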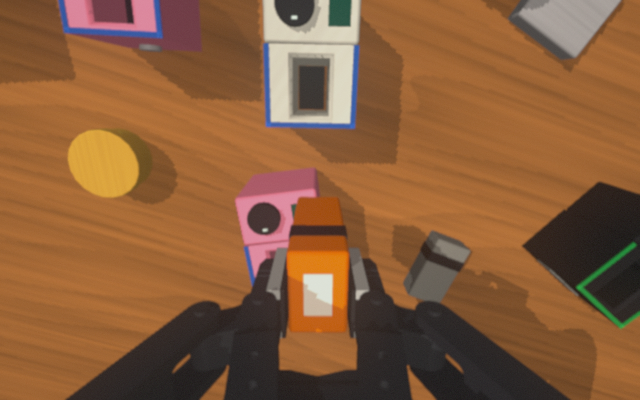

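The white unit's slot is at (311,85) and the pack is held at (319,295). I'll measure the unit accurately.

```bash
python3 - <<'E'
from h import *
p=snap('wrist');im=p['img'][:,:,::-1].copy()
cv2.imwrite('pics/w5c.png',cv2.resize(im[30:140,250:375],None,fx=5,fy=5,interpolation=cv2.INTER_CUBIC))
hsv=cv2.cvtColor(im,cv2.COLOR_BGR2HSV)
m=cv2.inRange(hsv,(105,120,60),(130,255,255));ys,xs=np.nonzero(m[40:135,255:370]);xs+=255;ys+=40
G=lambda u,v:ray(p,(u,v),.085)[:2]*1e3
L=[]
for n,s in (('L',xs<275),('R',xs>345)):
    k=s&(ys<118)&(ys>48);f=np.polyfit(ys[k],xs[k],1);a=G(np.polyval(f,50),50);d=G(np.polyval(f,115),115);L.append((a,d))
    print(n,a,d,np.degrees(np.arctan2(*(a-d)[::-1])))
k=(xs>275)&(xs<345)&(ys>115);f=np.polyfit(xs[k],ys[k],1);F=G(311,np.polyval(f,311));print('front',F,np.polyval(f,311))
yw=np.mean([np.arctan2(*(a-d)[::-1]) for a,d in L]);e=np.array([np.cos(yw),np.sin(yw)]);n=np.array([-e[1],e[0]])
lat=np.mean([x@n for q in L for x in q]);print('width',L[0][0]@n-L[1][0]@n,'yaw',np.degrees(yw),'centre by rim',e*(F@e+28.5)+n*lat)
E
```

```text
L [570.38192924 235.27524701] [526.02408125 221.51628878] 17.23289298483264
R [591.25951733 172.2556067 ] [546.93712345 158.32869607] 17.44367700121012
front [529.35628047 186.9055226 ] 125.09405033404113
width 66.37793440074218 yaw 17.338284993021382 centre by rim [556.33577204 196.12125423]
```

View pics/w5c.png

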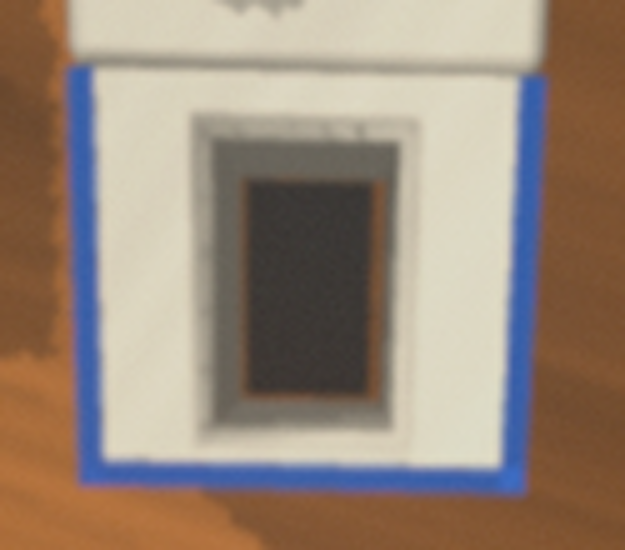

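```bash
python3 - <<'E'
from h import *
p=snap('wrist')
for q in [(213,140),(400,142),(391,427),(213,427)]: print(ray(p,(q[0]/5+250-.4,q[1]/5+30-.4),.082)[:2]*1e3)
print(np.mean([ray(p,(q[0]/5+250-.4,q[1]/5+30-.4),.082)[:2]*1e3 for q in [(213,140),(400,142),(391,427),(213,427)]],axis=0),bot.state()['position'],bot.state()['eef_rot'])
E
```

```text
[571.8331759 215.6098489]
[580.38223896 188.93145898]
[540.68702335 176.78179144]
[531.86490542 203.42723157]
[556.19183591 196.18758272] [0.47801749 0.1646733  0.20471291] [179.89779369  -1.10384737  18.30319576]
```

```bash
python3 -m pendant '10 4 0 -0.008;20 8 0 -0.007;20 8 0 0;14 6 0 0;5 2 0 0;0 0 0 0;0 0 0 0'
```

```text
time: 12.52
position: [0.5514, 0.193, 0.2045]
eef_rot: [179.9, -1.1, 17.1]
wrist_force: [0.4, -0.6, -1.3]
width: 0.296
```

```bash
python3 -m pendant '4.5 2.8 -10 0.005;0 0 -20 0;0 0 -15 0;0 0 -8 0;0 0 0 0;0 0 0 0'; python3 - <<'E'
from h import *
p=snap('wrist','w6');p=snap('top','t6')
E
```

```text
time: 13.28
position: [0.556, 0.196, 0.1492]
eef_rot: [179.9, -1.2, 17.5]
wrist_force: [0.1, -0.4, -1.6]
width: 0.298
```

View pics/w6.png

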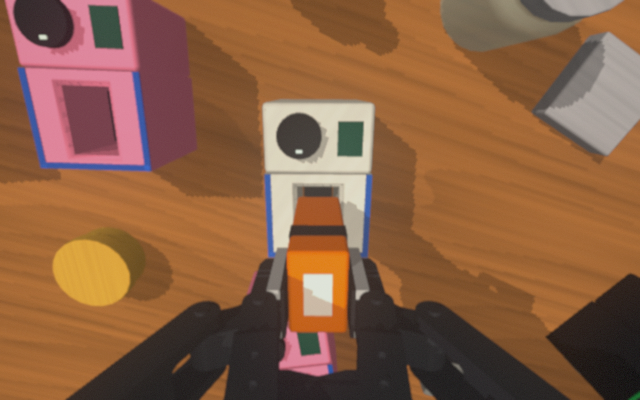

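The pack (319) and the unit's rim midline (319) line up, and the foot is 13 mm above the mouth. I'll insert gently.

```bash
python3 -m pendant '0 0 -8 0;0 0 -4 0;0 0 -4 0;0 0 -3 0;0 0 0 0'
```

```text
time: 14.0
position: [0.5561, 0.196, 0.1292]
eef_rot: [179.9, -1.2, 17.5]
wrist_force: [0.7, 1.0, -1.2]
width: 0.298
```

Foot is at 78 mm, inside the mouth, with no contact load. I'll carry on.

```bash
python3 -m pendant '0 0 -6 0;0 0 -6 0;0 0 -6 0;0 0 -4 0;0 0 0 0';python3 -m pendant '0 0 -4 0;0 0 -3 0;0 0 -3 0;0 0 0 0'
```

```text
time: 14.62
position: [0.556, 0.196, 0.1055]
eef_rot: [179.9, -1.2, 17.5]
wrist_force: [0.1, 0.4, -2.1]
width: 0.298
time: 15.12
position: [0.5561, 0.196, 0.095]
eef_rot: [179.9, -1.2, 17.5]
wrist_force: [0.1, -0.3, -1.9]
width: 0.299
```

```bash
python3 -m pendant '0 0 -0.7 0;0 0 0 0'; python3 -m pendant '0 0 0 0;0 0 0 0;0 0 0 0;0 0 0 0' 70; python3 -m pendant '0 0 10 0;0 0 20 0;0 0 20 0;0 0 10 0;0 0 0 0';  python3 - <<'E'
from h import *
p=snap('wrist','w7')
E
```

```text
time: 15.38
position: [0.5562, 0.196, 0.0945]
eef_rot: [179.9, -1.3, 17.5]
wrist_force: [1.3, -0.3, -0.7]
width: 0.299
time: 15.88
position: [0.5566, 0.1961, 0.0952]
eef_rot: [179.9, -1.3, 17.5]
wrist_force: [-0.1, -0.9, -0.5]
width: 0.819
time: 16.5
position: [0.5567, 0.1962, 0.1591]
eef_rot: [179.9, -1.4, 17.5]
wrist_force: [-0.0, -0.1, 0.6]
width: 0.822
```

View pics/w7.png

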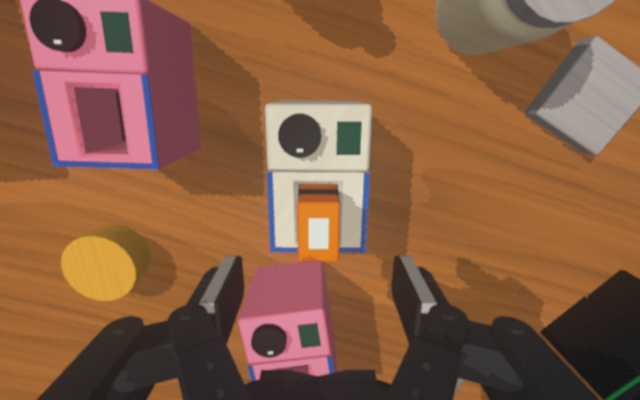

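The pack stands upright in the unit's slot, patch at (318,233). I'll shut the fingers and press on its centre.

```bash
python3 -m pendant '0 0 0 0;0 0 0 0;0 0 0 0;0 0 0 0;-0.5 0 -10 0;0 0 -12 0;0 0 -6 0;0 0 -3 0;0 0 0 0' 0; python3 -m pendant '0 0 -3 0;0 0 -2 0;0 0 -1 0;0 0 0 0'
```

```text
time: 17.68
position: [0.5549, 0.1958, 0.1224]
eef_rot: [179.9, -1.1, 17.5]
wrist_force: [0.2, 0.0, -0.0]
width: -0.001
time: 18.18
position: [0.5555, 0.196, 0.1175]
eef_rot: [179.9, -1.2, 17.5]
wrist_force: [-0.9, -0.1, 3.1]
width: -0.006
```

```bash
python3 -m pendant '0 0 -2 0;-0.2 0 -2 0;-0.2 0 -2 0'; python3 -m pendant '-0.3 -0.1 -2 0;-0.3 -0.1 -2 0;-0.3 -0.1 -2 0'; python3 -m pendant '-0.3 -0.1 -2 0;-0.3 -0.1 -2 0;-0.3 -0.1 -2 0'
```

```text
time: 18.55
position: [0.5553, 0.196, 0.112]
eef_rot: [179.9, -1.3, 17.5]
wrist_force: [-2.2, -1.0, 6.0]
width: 0.002
time: 18.92
position: [0.5551, 0.1959, 0.1067]
eef_rot: [179.9, -1.4, 17.5]
wrist_force: [-1.0, 0.0, 6.4]
width: -0.001
time: 19.3
position: [0.5551, 0.1959, 0.1018]
eef_rot: [179.9, -1.6, 17.5]
wrist_force: [-0.8, 0.9, 7.5]
width: -0.001
```

Down 17 mm at 7.5 N. I'll switch to finer steps.

```bash
python3 -m pendant '-0.3 -0.1 -1.5 0;-0.3 -0.1 -1.5 0'; python3 -m pendant '-0.3 -0.1 -1.4 0;-0.3 -0.1 -1.4 0'
```

```text
time: 19.55
position: [0.5552, 0.1958, 0.0995]
eef_rot: [179.9, -1.7, 17.5]
wrist_force: [-0.6, -0.2, 6.5]
width: 0.001
time: 19.8
position: [0.5552, 0.1959, 0.0976]
eef_rot: [179.9, -1.9, 17.5]
wrist_force: [-1.5, 0.7, 7.6]
width: 0.005
```

```bash
python3 -m pendant '-0.3 -0.1 -1.4 0;-0.3 -0.1 -1.4 0'; python3 -m pendant '-0.3 -0.1 -1.4 0'; python3 -m pendant '-0.3 -0.1 -1.4 0'; python3 -m pendant '-0.3 -0.1 -1.4 0'
```

```text
time: 20.05
position: [0.5552, 0.1959, 0.0958]
eef_rot: [179.9, -2.0, 17.5]
wrist_force: [-1.8, -0.1, 8.7]
width: 0.004
time: 20.18
position: [0.5553, 0.1959, 0.0951]
eef_rot: [179.9, -2.1, 17.5]
wrist_force: [-4.4, -0.8, 14.2]
width: -0.002
time: 20.3
position: [0.5555, 0.196, 0.0949]
eef_rot: [179.9, -2.2, 17.5]
wrist_force: [-4.1, -0.6, 17.2]
width: 0.0
time: 20.42
position: [0.5558, 0.1961, 0.0949]
eef_rot: [179.9, -2.3, 17.5]
wrist_force: [-4.9, -2.2, 17.4]
width: 0.001
```

Firm stop at 94.9 mm: 24 mm down, with the force jumping from 8.7 to 17 N. I'll let go, rising clear.

```bash
python3 -m pendant '-0.3 0 3 0;0 0 8 0;0 0 15 0;0 0 25 0;0 0 25 0;0 0 0 0;0 0 0 0'; python3 - <<'E'
from h import *
p=snap('wrist','w8')
im=p['img'].astype(int)
m=(im.min(2)>190);m[:195]=0;m[255:]=0;m[:,:298]=0;m[:,340:]=0
ys,xs=np.nonzero(m);print(xs.min(),xs.max(),ys.min(),ys.max())
# predicted patch-centre row for different top heights
c=np.array([.5560,.1961])
for z in (.095,.100,.105,.119): print(z,proj(p,[[*c,z]]))
E
```

```text
time: 21.3
position: [0.5552, 0.196, 0.1746]
eef_rot: [179.9, -2.3, 17.5]
wrist_force: [-0.5, -0.5, -0.9]
width: 0.003
311 326 201 226
0.095 [[317.71159091 210.4596196 ]]
0.1 [[317.73024553 212.75817918]]
0.105 [[317.7496807 215.1529027]]
0.119 [[317.80869503 222.42434028]]
```

View pics/w8.png

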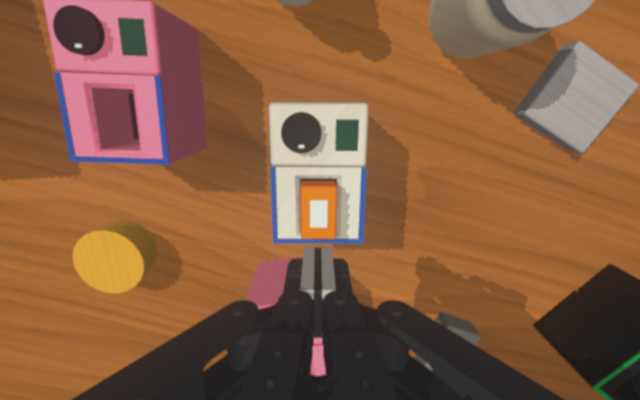

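The patch centre at (318,213.5) corresponds to a top height of about 101 mm, so the pack is latched about 18 mm down. No finger touches it.

```bash
python3 - <<'E'
from h import *
p=snap('wrist');im=p['img'].astype(int)
m=(im.min(2)>190);m[:195]=0;m[255:]=0;m[:,:298]=0;m[:,340:]=0
ys,xs=np.nonzero(m);print(ys.min(),ys.max(),bot.state()['wrist_force'])
print(bot.hand_in())
E
```

```text
201 226 [0.61241461 0.7002452  0.09992471]
the job is handed in; nothing more can be done
None
```

The orange pack is latched in the white power unit and the job is handed in at about 21 s of the 72 s allowed. The verdict isn't reported, so success is my reading of the last checks.

- **Charger:** I pressed the pack down about 6 mm to its stop, with at most about 14.5 N read at the wrist. It popped up, and I lifted it out.
- **Unit:** I set the pack upright in the slot with no noticeable contact force and let go. I then pressed it with shut fingers to a firm stop about 24 mm down, where the wrist force peaked at about 17.4 N vertical (about 18 N overall).
- **Last checks:** The pack top sits about 101 mm above the bench, which puts it about 18 mm down and latched. It did not move between two pictures. The gripper is about 75 mm above the pack with roughly zero wrist force, and I saw no bystander or pink look-alike disturbed.
- **Discrepancies:** The hand tilted slightly while pressing, by about 2.3° at the end, with up to about 6 N of side force. The top camera's reading of the charger slot's position was about 2 mm off the wrist camera's, within calibration. I used the wrist camera for the fit.

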